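# Find the unlatched cover of the bioprinter's air duct and push it open

### The arm

A 6-joint arm with a two-finger parallel gripper is mounted at the origin on the work surface. World frame = base frame: x ahead of the robot, y to its left, z up, the work surface at z = 0. Lengths are in m, angles in degrees, forces in N, time in s.
With the tool pointing down it reaches from about 0.3 to 0.75 m from the base axis. Payload 8.5 kg.
Tool frame: the origin (TCP) lies midway between the tips of the shut fingers; the grasp point (between the pads) lies 19 mm behind it; z points along the fingers, y is the direction in which the jaws open and shut (so a half turn about z gives the same grasp; the last joint's range is limited). The gripper opens to 85 mm and grips with 20 to 120 N. Pads are 22 mm wide; open, the fingers measure 114 mm over their backs; the gripper's body (76 mm by 85 mm) begins 54 mm behind the grasp point. The pads swing forward as they close: fully open they stand 13 mm farther back than shut.
Start: joints at [62.779, 21.807, 74.336, -0, 83.858, -12.336], TCP at [0.141, 0.532, 0.231] pointing down, gripper open.
Joint ranges: [-178.18, 178.18], [-50.72, 133.34], [12.68, 142.11], [-81.47, 261.47], [9.98, 163.14], [-165.26, 165.26]. Speed limits (degrees/s): [136.94, 136.94, 180, 180, 180, 180].

### API

Orientations are given as a 3x3 rotation matrix whose columns are the frame's x, y, z axes.
In Python, from rig import env, viewer, ticket gives the robot as it stands. The module is installed in compiled form; this text tells all that it offers.
- The arm moves only by the shell command python3 -m pendant 'ROWS' [FORCE]. ROWS is JSON, a list of rows, each a list of 3 entries, a list of its own where there are three numbers: the shift along the world's x, y, z in mm, then the turn about the world's z in rad, then the opening, from -1 (shut) to 1 (fully open). A call has 1 to 12 rows; each row shifts and turns the pose as measured when the row begins; what a row does not reach is not made up. A row lasts 1/8 s, in which the tool goes at most 62.5 mm and 10.7 degrees, less where a joint would pass 70% of its speed; a pose out of reach is approached as far as the arm can. A call with a gripper value outside its range is refused whole. The fingers move at their own pace and stop on an object; FORCE is the grip in N (left out, the last holds). Time passes only in rows, so rows that do not move let the fingers close. It gives the time, the measured TCP pose, the force and the opening at its end, in the units of the state.
- env.observe(): the state, without advancing time (a new reading comes with each control period).
- viewer.get_image(name): name is "side" or "top" or "wrist"; returns (picture, depth): 420x560x3 uint8, red, green, blue; 420x560 float32, m along the optical axis (not along the pixel's ray), 0 where there is no reading.
- viewer.camera_params(name): a dict with "fx", "fy", "cx", "cy" (pixels), "rvec" (rotation vector, rad) and "tvec" (3), from world to camera coordinates, as OpenCV has them; the wrist camera has in their place "T_tool_cam" (4x4, takes a point from camera to tool coordinates, whose origin is the TCP and whose axes are the flange's). Camera axes: x right, y down, z forward; pixel columns grow to the right and rows downward; lengths in m; the calibration is good to about 2 mm. The wrist camera is an equidistant fisheye: a pixel r from the principal point sees the ray r / f radians off the axis. A picture is of the moment at which its call begins: read the wrist's pose just before it. camera_params takes no time and is no camera call.
- ticket.close_job(): hands the job in, once; it reports no verdict.
The state is a dict: "time_s": time; "q": joint angles; "qvel": joint speeds; "joint_efforts": joint torques, N m; "position": TCP position; "tool_rot": TCP orientation; "ft_force": force on the tool from outside, world axes, zero at the start; "wrist_torque": the same for the moment, N m; "grip_width": finger opening in m.
Only numpy, scipy, OpenCV 4.12 (cv2) and the standard library are available. Lean on these libraries where they do the work, as an engineer would, in place of code of your own. Each camera call takes 0.05 s, during which the arm holds its last target. There are 200 camera calls.

### The job

Three of the four identical covers on the bioprinter's air duct are latched from below and one is free: press the black thumb pad of each until you find the cover that rocks, press that one well down so that its near edge tips up, then push the raised edge up and over until the cover leans back against its stop, fully open. Use only the fingertips or the outside of the fingers, without taking the cover between them. Leave the dish, the jar, the cartridge stand and the microscope where they are.

Things in the scene. Friction and masses are not known exactly. Their poses are not given: they have to be found in the camera images.
- duct: Grey trough fixed to the bench, 248 mm (x) by 446 mm (y), 100 mm high. Origin: on the bench, under the covers' common hinge line, mid-row. x points across it away from the robot (it is yawed a little), y along the row. Near face at x -98 mm, far face +150 mm. From x +62 mm its top is a ledge bearing dish and jar. The bays under the covers leave room for a finger 60 mm down from the top.
- cover_1 (a joint): Angle of cover 1 (+y end). Plate 140 (x) x 90 (y) x 4 mm, flush in the duct's top, hinged along y at its mid-thickness, 98 mm above the bench: 80 mm from hinge to near edge, 60 mm to far end. 0: shut; positive: far end goes down, near edge up and over, away from the robot; stop at 1.75 rad. A latched cover gives under 0.05 rad, the free one tilts at 2 to 4 N and stays at any angle where left.
- pad_1 (a point): Centre of the black thumb pad (28 mm across) on top of cover 1, 38 mm beyond the hinge; moves with the cover. x along the plate, z its normal. If free, a shut fingertip can press it 30 to 35 mm down into the duct: the cover tilts about 0.8 rad and the near edge rises about 60 mm.
- edge_1 (a point): Middle of cover 1's near edge (towards the robot), 80 mm from the hinge, at half thickness; moves with the cover. x along the plate to the pad, y along the edge, z its normal. Once tilted, push it from the robot's side along its arc about the hinge; below about 0.6 rad of tilt a level push may jam.
- cover_2 (a joint): Angle of cover 2, counted from the +y end; the same in size and working as cover 1. Neighbours are 104 mm apart, with 10 mm dark ribs between them. 0: shut; positive: far end down, near edge up and over; stop at 1.75 rad.
- pad_2 (a point): Centre of the black thumb pad (28 mm across) on top of cover 2, 38 mm beyond the hinge; moves with the cover. x along the plate, z its normal. If free, a shut fingertip can press it 30 to 35 mm down into the duct: the cover tilts about 0.8 rad and the near edge rises about 60 mm.
- edge_2 (a point): Middle of cover 2's near edge (towards the robot), 80 mm from the hinge, at half thickness; moves with the cover. x along the plate to the pad, y along the edge, z its normal. Once tilted, push it from the robot's side along its arc about the hinge; below about 0.6 rad of tilt a level push may jam.
- cover_3 (a joint): Angle of cover 3, counted from the +y end; the same in size and working as cover 1. Neighbours are 104 mm apart, with 10 mm dark ribs between them. 0: shut; positive: far end down, near edge up and over; stop at 1.75 rad.
- pad_3 (a point): Centre of the black thumb pad (28 mm across) on top of cover 3, 38 mm beyond the hinge; moves with the cover. x along the plate, z its normal. If free, a shut fingertip can press it 30 to 35 mm down into the duct: the cover tilts about 0.8 rad and the near edge rises about 60 mm.
- edge_3 (a point): Middle of cover 3's near edge (towards the robot), 80 mm from the hinge, at half thickness; moves with the cover. x along the plate to the pad, y along the edge, z its normal. Once tilted, push it from the robot's side along its arc about the hinge; below about 0.6 rad of tilt a level push may jam.
- cover_4 (a joint): Angle of cover 4, counted from the +y end; the same in size and working as cover 1. Neighbours are 104 mm apart, with 10 mm dark ribs between them. 0: shut; positive: far end down, near edge up and over; stop at 1.75 rad.
- pad_4 (a point): Centre of the black thumb pad (28 mm across) on top of cover 4, 38 mm beyond the hinge; moves with the cover. x along the plate, z its normal. If free, a shut fingertip can press it 30 to 35 mm down into the duct: the cover tilts about 0.8 rad and the near edge rises about 60 mm.
- edge_4 (a point): Middle of cover 4's near edge (towards the robot), 80 mm from the hinge, at half thickness; moves with the cover. x along the plate to the pad, y along the edge, z its normal. Once tilted, push it from the robot's side along its arc about the hinge; below about 0.6 rad of tilt a level push may jam.
- dish: Shut clear culture dish, 63 mm across, 15 mm high, loose on the duct's ledge. Origin: centre of its underside. Leave alone.
- jar: Small nozzle jar with an orange cap, 38 mm across, 50 mm high, loose on the duct's ledge. Origin: centre of its underside. Leave alone.
- cartridges: Stand with three syringe cartridges, foot 60 by 120 mm, 131 mm high, loose on the bench to the right of the duct (-y). Origin: centre of its underside. Leave alone.
- microscope: Hand microscope on a round-footed post, foot 100 mm across, about 190 mm high, loose on the bench to the left of the duct (+y); its barrel leans 90 mm out to -x of the post. Origin: centre of its underside. Leave alone.

How it is judged (in metres and radians):
On the way:
1. the free cover is rocked by its pad: its near edge is tipped up (value of joint any of cover_1, cover_2, cover_3, cover_4 above 0.12 rad), for 0.1 s.
At the end, for the whole second after the job is handed in: One cover is open to more than 1.6 rad (past upright, within about 8 degrees of its stop) and at rest, the other three are shut (under 0.08 rad), and dish, jar, cartridge stand and microscope are within 15 mm of where they stood (((value of joint cover_1 above 1.6 rad and velocity of joint cover_1 between -0.05 and 0.05 rad/s and value of joint each of cover_2, cover_3, cover_4 below 0.08 rad) or (value of joint cover_2 above 1.6 rad and velocity of joint cover_2 between -0.05 and 0.05 rad/s and value of joint each of cover_1, cover_3, cover_4 below 0.08 rad) or (value of joint cover_3 above 1.6 rad and velocity of joint cover_3 between -0.05 and 0.05 rad/s and value of joint each of cover_1, cover_2, cover_4 below 0.08 rad) or (value of joint cover_4 above 1.6 rad and velocity of joint cover_4 between -0.05 and 0.05 rad/s and value of joint each of cover_1, cover_2, cover_3 below 0.08 rad)) and distance of each of dish, jar, cartridges, microscope from where it was at the start of the episode below 0.015 m); the robot touches nothing.
It fails at once if a bystander is lifted, pushed more than 15 mm or tipped over (distance of any of dish, jar, cartridges, microscope from where it was at the start of the episode above 0.015 m or angle between any of dish, jar, cartridges, microscope's own z axis and vertical above 0.35 rad).
It fails at once if a cover is taken between the fingers (the middle between the pads lies in the tilted plate) ((value of joint cover_1 above 0.1 rad and x of the grasp point in the frame of edge_1 between 0 and 0.14 m and y of the grasp point in the frame of edge_1 between -0.045 and 0.045 m and z of the grasp point in the frame of edge_1 between -0.004 and 0.004 m) or (value of joint cover_2 above 0.1 rad and x of the grasp point in the frame of edge_2 between 0 and 0.14 m and y of the grasp point in the frame of edge_2 between -0.045 and 0.045 m and z of the grasp point in the frame of edge_2 between -0.004 and 0.004 m) or (value of joint cover_3 above 0.1 rad and x of the grasp point in the frame of edge_3 between 0 and 0.14 m and y of the grasp point in the frame of edge_3 between -0.045 and 0.045 m and z of the grasp point in the frame of edge_3 between -0.004 and 0.004 m) or (value of joint cover_4 above 0.1 rad and x of the grasp point in the frame of edge_4 between 0 and 0.14 m and y of the grasp point in the frame of edge_4 between -0.045 and 0.045 m and z of the grasp point in the frame of edge_4 between -0.004 and 0.004 m)).
It also fails if it takes over 51 s, if anything falls off the work surface, if the arm or the gripper's body presses on something with over 40 N, if the wrist force passes 120 N, or if a joint passes its speed limit or range.

## Working session

There is one attempt and no reset: what is moved stays moved. The work goes in short steps, Python scripts to look and compute and a shell command to move; the robot and the scene stay as the last step left them, time stands still between calls to the robot, and variables do not carry over. Pictures are saved under pics/ and viewed, about 8 in all and at most 12, crops included, and the job is handed in when it is done.

```bash
mkdir -p pics; cat > h.py <<'E'
import numpy as np,cv2
from rig import env,viewer,ticket
def P(n):
    c=viewer.camera_params(n);R=cv2.Rodrigues(np.array(c['rvec'],float))[0];t=np.array(c['tvec'],float).ravel();return c,R,t
def pts(n,d):
    c,R,t=P(n);v,u=np.mgrid[:d.shape[0],:d.shape[1]]
    X=np.stack([(u-c['cx'])/c['fx']*d,(v-c['cy'])/c['fy']*d,d],-1)
    return (X-t)@R
def ray(n,u,v,z):
    c,R,t=P(n);o=-R.T@t;r=R.T@np.array([(u-c['cx'])/c['fx'],(v-c['cy'])/c['fy'],1]);return o+r*(z-o[2])/r[2]
E
python3 - <<'E'
from h import *
s=env.observe();print(s['time_s'],s['position'],s['tool_rot'],s['ft_force'])
for n in('top','side'):
    im,d=viewer.get_image(n);cv2.imwrite(f'pics/{n}0.png',im[...,::-1]);np.save(f'{n}0.npy',d);np.save(f'{n}im.npy',im)
    c,R,t=P(n);print(n,-R.T@t,R[2],(d>0).mean())
E
```

```text
0.0 [0.14114793 0.53127228 0.23071286] [[-9.66456563e-01  2.56829280e-01 -6.57302515e-04]
 [ 2.56829949e-01  9.66455714e-01 -1.31534636e-03]
 [ 2.97434312e-04 -1.44004010e-03 -9.99998919e-01]] [-0.50421347 -0.18446534  0.05946945]
top [0.4676667  0.01645574 1.14160551] [ 0.12121024 -0.01433904 -0.99252328] 0.9961011904761905
side [-0.00348009 -0.60837891  0.91130292] [ 0.49587402  0.53173943 -0.68655819] 0.9961181972789116
```

View pics/top0.png

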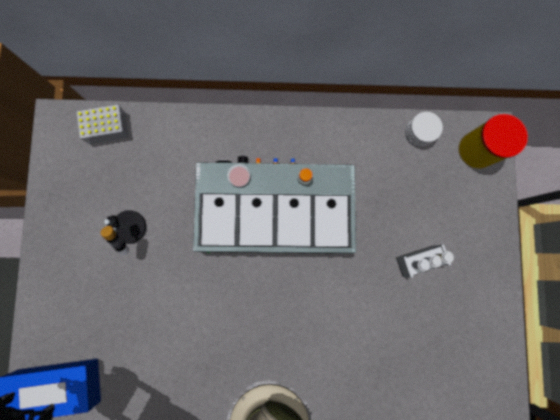

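View pics/side0.png

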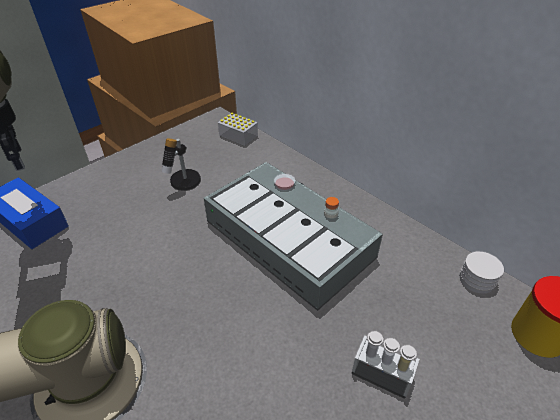

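Top view: the duct spans about (195–355, 163–255). The pads are at about (219,202), (257,203), (294,203) and (332,204), the dish is at (238,175) and the jar at (306,176). The side view shows the same four pads from (254,187) to (335,242). Next I'll measure them in both views.

```bash
python3 - <<'E'
from h import *
G={'top':[(219,202),(257,203),(294,203),(332,204)],'side':[(254,187),(279,204),(306,222),(335,242)]}
C={}
for n in G:
    im=np.load(n+'im.npy');X=pts(n,np.load(n+'0.npy'));C[n]=[]
    for u,v in G[n]:
        m=im.max(2)[v-9:v+10,u-9:u+10]<70
        k,l,st,ce=cv2.connectedComponentsWithStats(m.astype(np.uint8))
        i=l[9,9];y,x=np.nonzero(l==i);C[n].append((x.mean()+u-9,y.mean()+v-9))
        print(n,i,len(x),np.round(C[n][-1],1),'depth',np.round(np.median(X[y+v-9,x+u-9],0),4),'ray',np.round(ray(n,*C[n][-1],.102),4))
def M(n):
    c,R,t=P(n);return np.array([[c['fx'],0,c['cx']],[0,c['fy'],c['cy']],[0,0,1]])@np.c_[R,t]
T=cv2.triangulatePoints(M('top'),M('side'),np.array(C['top']).T.astype(float),np.array(C['side']).T.astype(float));T=(T[:3]/T[3]).T
print(np.round(T,4));print(np.linalg.norm(np.diff(T,axis=0),axis=1))
d=T[0]-T[3];print('yaw',np.arctan2(-d[0],d[1]))
# white cover extents from top
im=np.load('topim.npy');X=pts('top',np.load('top0.npy'));m=(im.min(2)>170).astype(np.uint8);m[:185]=0;m[260:]=0;m[:,:195]=0;m[:,356:]=0
k,l,st,ce=cv2.connectedComponentsWithStats(m)
for i in range(1,k):
    if st[i,4]>300:
        c,_=cv2.findContours((l==i).astype(np.uint8),0,2);b=cv2.boxPoints(cv2.minAreaRect(c[0]))
        print(np.round([ray('top',*p,.1)[:2] for p in b],3).tolist(),np.median(X[l==i][:,2]))
for nm,(u,v) in dict(dish=(238,175),jar=(306,176)).items(): print(nm,X[v-2:v+3,u-2:u+3].reshape(-1,3).mean(0))
E
```

```text
top 1 48 [218.7 201.6] depth [0.6212 0.154  0.1011] ray [0.6217 0.1543 0.102 ]
top 1 47 [256.4 202.2] depth [0.623  0.0511 0.1008] ray [0.6226 0.0503 0.102 ]
top 1 48 [293.6 202.6] depth [ 0.6233 -0.0539  0.1006] ray [ 0.6238 -0.053   0.102 ]
top 1 44 [331.  203.1] depth [ 0.6254 -0.1569  0.1014] ray [ 0.6251 -0.157   0.102 ]
side 2 37 [253.6 186.5] depth [0.6219 0.1539 0.101 ] ray [0.62   0.1523 0.102 ]
side 1 44 [278.3 203.4] depth [0.6205 0.0492 0.1008] ray [0.6207 0.0482 0.102 ]
side 1 47 [305.4 221.6] depth [ 0.623  -0.0545  0.1014] ray [ 0.6222 -0.0555  0.102 ]
side 1 58 [335.1 241.9] depth [ 0.6243 -0.1588  0.1004] ray [ 0.6228 -0.1594  0.102 ]
[[ 0.622   0.1547  0.0994]
 [ 0.623   0.0504  0.0992]
 [ 0.6244 -0.0534  0.099 ]
 [ 0.6256 -0.1575  0.0985]]
[0.10424339 0.10382963 0.10417419]
yaw 0.011392636238828094
[[0.505, 0.196], [0.642, 0.198], [0.641, 0.111], [0.505, 0.111]] 0.10029994437104903
[[0.642, 0.096], [0.644, 0.01], [0.508, 0.007], [0.506, 0.092]] 0.1001199735639652
[[0.642, -0.009], [0.644, -0.096], [0.51, -0.097], [0.509, -0.012]] 0.10030219715957656
[[0.508, -0.116], [0.644, -0.115], [0.646, -0.199], [0.51, -0.199]] 0.10014813705154191
dish [0.6951046  0.1024686  0.11530693]
jar [ 0.68926518 -0.08174215  0.15006099]
```

```bash
python3 -m pendant '[[[40,-45,0],0.14,-1],[[40,-45,0],0.13,-1],[[40,-45,0],0,-1],[[50,-35,0],0,-1],[[50,-35,0],0,-1],[[50,-35,0],0,-1],[[50,-35,0],0,-1],[[50,-35,0],0,-1],[[50,-35,0],0,-1],[[40,-20,0],0,-1],[[0,0,0],0,-1]]' 20; python3 -c "
from h import *
s=env.observe();print(s['position'],s['tool_rot'],s['ft_force'])"
```

```text
time_s: 1.48
position: [0.6104, 0.1522, 0.2263]
tool_rot: [[-1.0, -0.021, -0.006], [-0.021, 1.0, -0.003], [0.006, -0.003, -1.0]]
ft_force: [-1.6, 0.9, -1.1]
grip_width: 0.0002
[0.61041674 0.15221423 0.22627628] [[-0.99975655 -0.02112837 -0.00635928]
 [-0.02111071  0.99977314 -0.00283038]
 [ 0.00641763 -0.00269545 -0.99997577]] [-1.6170079   0.90914583 -1.06917248]
```

```bash
python3 -m pendant '[[[12,3,-60],0,-1],[[0,0,-54],0,-1],[[0,0,0],0,-1],[[0,0,0],0,-1]]'; python3 -m pendant '[[[0,0,-5],0,-1],[[0,0,-4],0,-1],[[0,0,-3],0,-1]]'
```

```text
time_s: 1.98
position: [0.6215, 0.1569, 0.1132]
tool_rot: [[-1.0, -0.022, -0.003], [-0.022, 1.0, -0.002], [0.003, -0.002, -1.0]]
ft_force: [-0.6, -0.5, 0.8]
grip_width: 0.0001
time_s: 2.35
position: [0.6229, 0.1574, 0.1055]
tool_rot: [[-1.0, -0.023, 0.004], [-0.023, 1.0, -0.002], [-0.004, -0.002, -1.0]]
ft_force: [0.1, 0.3, -0.5]
grip_width: -0.0002
```

```bash
python3 -m pendant '[[[0,-2,-5],0,-1],[[0,0,-4],0,-1],[[0,0,-3],0,-1]]';  python3 -m pendant '[[[0,0,-4],0,-1],[[0,0,-4],0,-1]]'
```

```text
time_s: 2.72
position: [0.6232, 0.1552, 0.0997]
tool_rot: [[-1.0, -0.023, 0.009], [-0.023, 1.0, -0.002], [-0.009, -0.002, -1.0]]
ft_force: [-9.3, 0.2, 23.3]
grip_width: 0.0003
time_s: 2.98
position: [0.6232, 0.1553, 0.0997]
tool_rot: [[-1.0, -0.024, 0.015], [-0.024, 1.0, -0.002], [-0.015, -0.002, -1.0]]
ft_force: [-12.6, -0.7, 28.2]
grip_width: 0.0
```

Cover 1 is latched: it took 28 N without moving. On to cover 2.

```bash
python3 -m pendant '[[[0,0,40],0,-1],[[0,-52,0],0,-1],[[0,-52,0],0,-1],[[0,0,0],0,-1],[[0,0,-25],0,-1],[[0,0,0],0,-1]]';  python3 -m pendant '[[[0,0,-5],0,-1],[[0,0,-5],0,-1],[[0,0,-5],0,-1],[[0,0,-4],0,-1]]'
```

```text
time_s: 3.72
position: [0.6231, 0.049, 0.116]
tool_rot: [[-1.0, -0.025, 0.017], [-0.025, 1.0, -0.002], [-0.017, -0.002, -1.0]]
ft_force: [0.2, 0.5, 0.3]
grip_width: 0.0001
time_s: 4.22
position: [0.624, 0.0505, 0.0982]
tool_rot: [[-0.999, -0.026, 0.021], [-0.026, 1.0, -0.002], [-0.021, -0.003, -1.0]]
ft_force: [-1.1, -1.0, 3.1]
grip_width: 0.0001
```

```bash
python3 -m pendant '[[[0,0,-5],0,-1],[[0,0,-5],0,-1],[[0,0,-5],0,-1]]'
```

```text
time_s: 4.6
position: [0.6242, 0.0505, 0.0828]
tool_rot: [[-0.999, -0.027, 0.022], [-0.027, 1.0, -0.002], [-0.022, -0.003, -1.0]]
ft_force: [-1.0, 1.8, 1.2]
grip_width: -0.0002
```

Cover 2 gives at low force, so it's the free one. I'll press it well down.

```bash
python3 -m pendant '[[[-1,0,-5],0,-1],[[-1,0,-5],0,-1],[[-1,0,-5],0,-1],[[-1,0,-2],0,-1],[[0,0,0],0,-1]]'
```

```text
time_s: 5.22
position: [0.6202, 0.0504, 0.0641]
tool_rot: [[-0.999, -0.026, 0.022], [-0.026, 1.0, -0.002], [-0.022, -0.003, -1.0]]
ft_force: [0.3, 1.0, 0.5]
grip_width: 0.0001
```

```bash
python3 -m pendant '[[[0,0,40],0,-1],[[0,0,60],0,-1],[[0,0,60],0,-1],[[-60,0,0],0,-1],[[-60,0,0],0,-1],[[-40,0,0],0,-1],[[0,0,0],0,-1]]'; python3 - <<'E'
from h import *
for n in('top','side'):
    im,d=viewer.get_image(n);X=pts(n,d);np.save(n+'1.npy',d)
    if n=='side': cv2.imwrite('pics/side1.png',cv2.resize(im[130:330,170:420,::-1],None,fx=3,fy=3))
    m=(X[...,0]>.49)&(X[...,0]<.6)&(X[...,1]>.01)&(X[...,1]<.09)&(X[...,2]>.09)&(X[...,2]<.2)&(im.min(2)>120)
    Q=X[m];print(n,len(Q))
    for a in np.arange(.5,.6,.01):
        q=Q[abs(Q[:,0]-a)<.005]
        if len(q)>3: print(round(a,3),len(q),np.percentile(q[:,2],[5,50,95]).round(3))
E
```

```text
time_s: 6.1
position: [0.4555, 0.0502, 0.2295]
tool_rot: [[-0.999, -0.026, 0.025], [-0.026, 1.0, -0.003], [-0.024, -0.004, -1.0]]
ft_force: [0.2, 0.3, -0.3]
grip_width: 0.0001
top 511
0.54 62 [0.161 0.164 0.167]
0.55 101 [0.146 0.155 0.161]
0.56 102 [0.132 0.139 0.146]
0.57 97 [0.116 0.124 0.131]
0.58 87 [0.103 0.109 0.116]
0.59 62 [0.091 0.096 0.101]
side 97
0.5 23 [0.097 0.1   0.102]
0.54 36 [0.159 0.165 0.167]
```

View pics/side1.png

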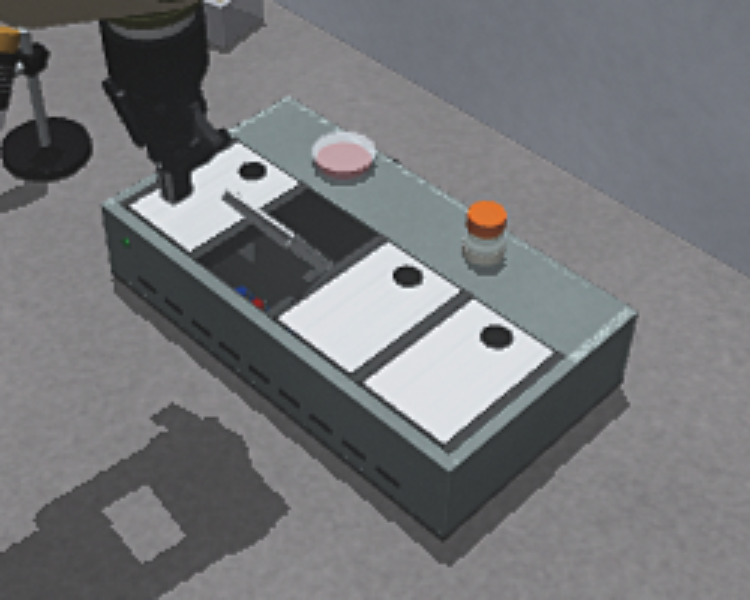

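The picture shows cover 2 tilted about 1.0 rad, with its raised edge near (230,195) in the crop. Depth puts that edge at about (0.541, 0.05, 0.165). The dish and jar look undisturbed. Next I lower the fingers in front of the edge and push.

```bash
python3 -m pendant '[[[0,0,-50],0,-1],[[0,0,-32],0,-1],[[0,0,0],0,-1],[[30,0,0],0,-1],[[25,0,0],0,-1],[[0,0,0],0,-1]]';python3 -m pendant '[[[8,0,2],0,-1],[[8,0,2],0,-1],[[8,0,2],0,-1],[[8,0,2],0,-1]]'
```

```text
time_s: 6.95
position: [0.5215, 0.049, 0.1482]
tool_rot: [[-0.999, -0.026, 0.032], [-0.026, 1.0, -0.004], [-0.032, -0.005, -0.999]]
ft_force: [0.4, 0.8, -0.7]
grip_width: 0.0002
time_s: 7.45
position: [0.5545, 0.0491, 0.1584]
tool_rot: [[-0.999, -0.026, 0.032], [-0.026, 1.0, -0.004], [-0.032, -0.005, -0.999]]
ft_force: [0.2, 0.4, 1.0]
grip_width: 0.0001
```

```bash
python3 -m pendant '[[[8,0,0],0,-1],[[6,0,0],0,-1],[[5,0,0],0,-1],[[4,0,0],0,-1],[[0,0,0],0,-1]]';python3 -m pendant '[[[4,0,0],0,-1],[[4,0,0],0,-1]]'
```

```text
time_s: 8.07
position: [0.5794, 0.0492, 0.158]
tool_rot: [[-0.999, -0.026, 0.032], [-0.026, 1.0, -0.004], [-0.032, -0.005, -0.999]]
ft_force: [0.3, 0.2, 0.2]
grip_width: -0.0002
time_s: 8.32
position: [0.5847, 0.0493, 0.1577]
tool_rot: [[-0.999, -0.026, 0.024], [-0.026, 1.0, -0.004], [-0.024, -0.005, -1.0]]
ft_force: [-22.7, -1.8, 11.7]
grip_width: 0.0
```

The fingers met the stop at -23 N in x. I'll back off and check.

```bash
python3 -m pendant '[[[-20,0,0],0,-1],[[-60,0,0],0,-1],[[-40,0,40],0,-1],[[-40,0,40],0,-1],[[0,0,0],0,-1],[[0,0,0],0,-1]]'; python3 - <<'E'
from h import *
out=[]
for n in('top','side'):
    im,d=viewer.get_image(n);X=pts(n,d)
    out.append(cv2.resize(im[130:330,170:420,::-1],None,fx=1.6,fy=2))
    m=(X[...,0]>.55)&(X[...,0]<.64)&(X[...,1]>.015)&(X[...,1]<.085)&(X[...,2]>.105)&(X[...,2]<.2)
    Q=X[m];print(n,len(Q))
    for a in np.arange(.11,.19,.01):
        q=Q[abs(Q[:,2]-a)<.005]
        if len(q)>3: print(round(a,3),len(q),np.percentile(q[:,0],[5,50,95]).round(4))
    if n=='top':
        for nm,(u,v) in dict(dish=(238,175),jar=(306,176)).items(): print(nm,X[v-2:v+3,u-2:u+3].reshape(-1,3).mean(0))
        for u,v in((219,225),(294,225),(332,225)): print(X[v-16:v+17,u-8:u+9,2].reshape(-1).min(),X[v-16:v+17,u-8:u+9,2].max())
    print(np.abs(im.astype(int)-np.load(n+'im.npy')).max(2)[{'top':slice(230,290),'side':slice(325,400)}[n],{'top':slice(400,460),'side':slice(350,425)}[n]].mean())
cv2.imwrite('pics/end.png',np.hstack(out))
E
```

```text
time_s: 9.07
position: [0.421, 0.0491, 0.2391]
tool_rot: [[-0.999, -0.026, 0.025], [-0.026, 1.0, -0.005], [-0.025, -0.005, -1.0]]
ft_force: [-0.1, 0.4, 0.4]
grip_width: -0.0002
top 238
0.11 23 [0.5849 0.5857 0.5863]
0.12 28 [0.5861 0.5873 0.5881]
0.13 28 [0.5881 0.589  0.5902]
0.14 26 [0.59   0.5907 0.5925]
0.15 31 [0.5915 0.5924 0.5939]
0.16 29 [0.5934 0.5941 0.596 ]
0.17 44 [0.5947 0.5964 0.5996]
0.18 29 [0.5966 0.5986 0.5995]
dish [0.69518604 0.10250377 0.11494362]
jar [ 0.6892941  -0.08175655  0.14992633]
0.09521631565189974 1.1416055099532292
0.09286769627482443 1.1416055099532292
0.09447537552986751 1.1416055099532292
4.116666666666666
side 452
0.11 59 [0.5818 0.5844 0.5867]
0.12 58 [0.5838 0.5861 0.5885]
0.13 62 [0.5852 0.5877 0.5902]
0.14 56 [0.5874 0.5896 0.5916]
0.15 62 [0.5891 0.5913 0.5943]
0.16 66 [0.5906 0.5935 0.5956]
0.17 51 [0.5929 0.5947 0.5965]
0.18 38 [0.5936 0.5961 0.5987]
6.4048
```

View pics/end.png

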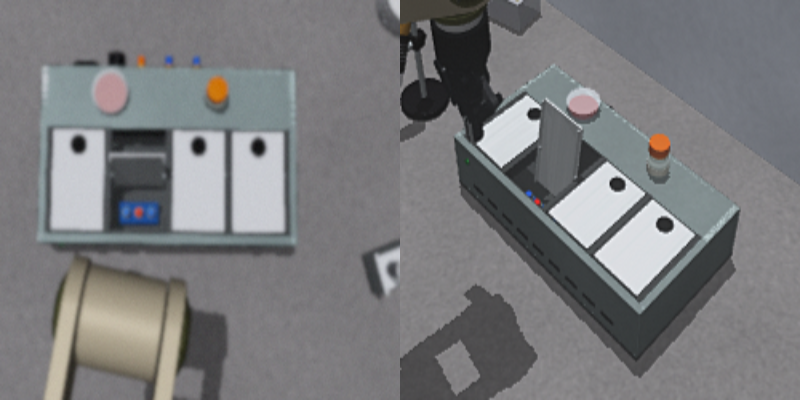

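The picture shows cover 2 standing just past upright, with the other three flush and the dish and jar in place. The slope of the plate gives about 1.74 rad.

```bash
python3 -c "
from rig import ticket
print(ticket.close_job())"
```

```text
the job is handed in; nothing more can be done
None
```

The free cover is cover 2, and it now stands fully open. I handed the job in after about 9 s of the 51 s allowed.

- **What I did:** Cover 1 was latched and took 28 N without moving. Cover 2 gave way at about 3 N, so I did not press covers 3 and 4. I pressed cover 2's pad down to about 1.0 rad of tilt. I then pushed the raised edge over with the outside of the shut fingers until it met its stop at about 23 N, and backed the arm clear.
- **Last checks:** Depth from the two cameras puts cover 2 at about 1.74 rad (top view) and 1.74 rad (side view), against a stop of 1.75 rad. The other covers look flush. The dish and jar are within 0.1 mm of where they were first measured, and the wrist force was about 0.
- **Weaker checks:**
  - **Other covers:** the height-range check on these was not usable, because it included empty depth readings. That they are shut rests on the picture.
  - **Cartridge stand:** I only compared image patches, which showed small differences.
  - **Microscope:** I did not measure it at the end; the arm passed well clear of it.

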